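# Unlock the spring slide of the gauging fixture and hold it at the index

## Task

On the low gauging fixture, turn the upright bar knob of the slide lock counterclockwise (seen from above) until it clicks past its detent and stays there, while the slide is still home. Then pull the spring-return slide out toward the front by its upright post until the slide's pointer lines up with the index rider on the scale rail, and keep it there: the slide springs back if let go, so finish while still holding it at the mark. Leave the other things on the bench where they are.

Things in the scene. Friction and masses are not known exactly. Their poses are not given: they have to be found in the camera images.
- fixture: Gauging fixture fixed to the bench: base plate 225 x 136 x 12 mm. Origin on the bench under the slide's centre line; x along the slide to the rear, y left; the slide comes out along -x. Plate: x -117 to 107, y +-68 mm. In this frame: slide channel at y 0 (top 31 mm), scale rail with ticks at y -45 (top 30), lock knob at x 5, y 50, spring barrel x 52 to 108 (top 43). Yaw within 0.3 rad.
- lock_knob (a joint): Turn of the lock knob, rad, growing counterclockwise from above. Rests at 0 (locked: the tongue under the knob, pointing to the fixture's +x, blocks the slide) and at 1.2 (free). A spring detent resists with up to 0.17 N m until 0.6, then drives it on to its stop at 1.2, where it stays.
- lock_grip (a point): Grip point of the lock knob, on its vertical axis, 82 mm above the bench, in its upright dark bar: 42 mm long, 13 mm thick, from 62 to 96 mm above the bench. Axes turn with the knob; the bar lies along x (fixture x while locked) and is pinched across y. Below the bar are the hub and detent block, top 58 mm.
- slide (a joint): Pull-out of the slide in m: 0 home, growing along the fixture's -x, end stop 0.060. The spring pulls it home with about 5 N at 0 and 120 N/m more (about 11 N at 0.048). Blocked after 2 mm while locked.
- pull_grip (a point): Grip point of the slide's upright dark steel post, on its centre line, 75 mm above the bench. Post 18 mm along the slide (fixture x), 26 mm across (y), from 30 to 90 mm above the bench; axes as the fixture. At fixture x -60, y 0 mm with the slide home. Behind it nothing on the slide is higher than 43 mm.
- pointer_tip (a point): Tip of the small flat dark pointer that the slide carries on its right (-y) side, 36 mm above the bench and 30 mm behind the post's centre (fixture x -30, y -31 mm with the slide home). It moves with the slide.
- index: Index rider: small dark saddle 12 x 18 mm fixed on the scale rail, with an upright 2 mm blade across it, the mark (top 12 mm over the rail). Origin on the rail's top, 30 mm above the bench, under the blade; axes as the fixture. It stands 20 to 48 mm in front (-x) of the pointer's home; the slide is at the mark when the pointer tip's x in this frame is 0.
- v_block_1: Bystander: ground steel V-block 42 x 45 x 35 mm beside the fixture; origin under its centre.
- seat_ring_1: Bystander: turned grey ring 54 mm across, 12 mm high, beside the fixture; origin under its centre.
- master_ring: Bystander: steel master ring 76 mm across, 25 mm high, beside the fixture; origin under its centre.
- gauge_pin_1: Bystander: plain steel pin 18 mm across, 55 mm high, standing upright beside the fixture; origin under its centre.

How it is judged:
On the way:
1. the lock knob is past its click (turned more than 1.0 rad) with the slide still home (out less than 6 mm) (value of joint lock_knob above 1 rad and value of joint slide below 0.006 m), for 0.2 s.
At the end, for the whole second after the job is handed in: The slide's pointer is within 4 mm of the index blade along the slide and at rest, the gripper's fingers still hold it against its spring (more than 2 N), and the lock knob is still past its click (more than 1.0 rad) (x of pointer_tip in the frame of index between -0.004 and 0.004 m and contact force between the fingers and slide above 2 N and velocity of joint slide between -0.01 and 0.01 m/s and value of joint lock_knob above 1 rad); the arm keeps its last pose, push and grip.
It fails at once if a bystander part beside the fixture (V-block, ring, master ring, pin) is moved more than 30 mm (distance of any of v_block_1, seat_ring_1, master_ring, gauge_pin_1 from where it was at the start of the episode above 0.03 m).
It also fails if it takes over 45 s, if anything falls off the work surface, if the arm or the gripper's body presses on something with over 40 N, if the wrist force passes 120 N, or if a joint passes its speed limit or range.

## Robot

A 7-joint arm with a two-finger parallel gripper is mounted at the origin on a cart in front of the work surface, level with it; the furniture and walls round the work are solid. World frame = base frame: x ahead of the robot, y to its left, z up, the work surface at z = 0. Lengths are in m, angles in rad, forces in N, time in s.
With the tool pointing down it reaches from about 0.4 to 0.85 m from the base axis. Payload 4.5 kg.
Tool frame: the origin (TCP) lies at the very end of the fingers, on their centre line; the grasp point (between the pads) lies hold_point_z behind it (hold_point_z is the distance from the TCP to the grasp point, in m); z points along the fingers, y is the line along which they close (so a half turn about z gives the same grasp; the last joint's range is limited). The gripper opens to 85 mm and grips with 20 to 120 N. Pads are 22 mm wide; open, the fingers measure 114 mm over their backs; the gripper's body (76 mm by 85 mm) begins 54 mm behind the grasp point. The pads swing forward as they close: fully open they stand 13 mm farther back than shut.
Start: joints at [1.267, 0.689, -0.195, 1.565, 0.157, 0.902, -0.215], TCP at [0.207, -0.59, 0.231] pointing down, gripper open.
Joint ranges: [-3.01, 3.01], [-0.46, 2.08], [-1.47, 1.51], [0.13, 2.56], [-1, 4.14], [0.04, 2.09], [-2.66, 2.66]. Speed limits (rad/s): [2.57, 2.57, 3.14, 3.14, 3.14, 3.14, 3.14].

## Interface

Orientations are given as a rotation vector (axis times angle).
In Python, from bench import get_state, camera, close_job, hold_point_z gives the robot as it stands.
- The arm moves only by the tool arm_command, never from a script. Its argument "series" is a list of rows, each an object with "jaw": the opening in per cent of the stroke, from 0 (shut) to 100 (fully open); "offset": the shift along the tool's x, y, z in m, a list of three; "angular": the turn, a rotation vector about the tool's x, y, z in degrees, a list of three. In form: [{"jaw": jaw, "offset": [dx, dy, dz], "angular": [rx, ry, rz]}, ...]. A call has exactly 8 rows; each row shifts and turns the commanded pose from where the row before left it, along the tool's axes as they then stand; what a row does not reach is not made up. A row lasts 1/8 s, in which the tool goes at most 62.5 mm and 10.7 degrees, less where a joint would pass 70% of its speed; a pose out of reach is approached as far as the arm can. A call is refused whole if a number of a shift passes 0.0625 or a number of a turn 10.7, either way. A call with a gripper value outside its range is refused whole. The fingers move at their own pace and stop on an object; "squeeze" is the grip in N (left out, the last holds). Time passes only in rows, so rows that do not move let the fingers close, or fill a call up. It gives the time, the measured TCP pose, the force, the opening and the grip force at its end, in the units of the state.
- get_state(): the state, without advancing time (a new reading comes with each control period).
- camera(name): name is "scene" or "top" or "wrist"; returns a dict with "image" (400x640x3 uint8, red, green, blue), "z_map" (400x640 float32, m along the optical axis (not along the pixel's ray), 0 where there is no reading), "K" (3x3 intrinsics, pixels), "k1" (the pictures are not rectified: a ray, as slopes to the right and down, at radius r is drawn at 1 + k1 r^2 times it, then the intrinsics apply), "pose" (4x4, takes a point from camera to world coordinates). Camera axes: x right, y up, looking along -z (the intrinsics and any distortion apply to the point x, -y, -z); pixel columns grow to the right and rows downward; lengths in m; the calibration is good to about 2 mm. A picture is of the moment at which its call begins.
- close_job(): hands the job in; it is judged then, once.
The state is a dict: "t": time; "joint_pos": joint angles; "qd": joint speeds; "joint_efforts": joint torques, N m; "tool_pos": TCP position; "eef_rot": TCP orientation; "ft_force": force on the tool from outside, world axes, zero at the start; "torque": the same for the moment, N m; "finger_gap": finger opening in m; "grip_force": force on a finger pad.
Only numpy, scipy, OpenCV 4.12 (cv2) and the standard library are available. Lean on these libraries where they do the work, as an engineer would, in place of code of your own. Each camera call takes 0.05 s, during which the arm holds its last target. There are 200 camera calls.

## Working session

There is one attempt and no reset: what is moved stays moved. The work goes in short steps, Python scripts to look and compute and a tool call to move; the robot and the scene stay as the last step left them, time stands still between calls to the robot, and variables do not carry over. Pictures are saved under pics/ and viewed, at most 10 in all, crops included, and the job is handed in when it is done.

Besides the shell and the picture viewer there is one more tool, called after "Call:" by a JSON object that holds its "name" and its "arguments". arm_command: Moves the arm, as the interface text tells. Its arguments: {"type":"object","properties":{"series":{"type":"array","items":{"type":"object","properties":{"jaw":{"type":"number"},"offset":{"type":"array","items":{"type":"number"}},"angular":{"type":"array","items":{"type":"number"}}}}},"squeeze":{"type":"number"}},"required":["series"]}

```bash
mkdir -p pics; cat > h.py <<'E'
import numpy as np, cv2
from bench import get_state, camera, close_job, hold_point_z
def world(c):
    z=c["z_map"]; K=c["K"]; h,w=z.shape
    v,u=np.mgrid[0:h,0:w].astype(float)
    a=(u-K[0,2])/K[0,0]; b=(v-K[1,2])/K[1,1]
    x,y=a.copy(),b.copy()
    for _ in range(8):
        s=1+c["k1"]*(x*x+y*y); x,y=a/s,b/s
    P=np.stack([x*z,-y*z,-z],-1)@c["pose"][:3,:3].T+c["pose"][:3,3]
    P[z==0]=np.nan
    return P
def save(c,n): cv2.imwrite(n,c["image"][:,:,::-1])
E
python3 - <<'E'
from h import *
print(get_state(), hold_point_z)
for n in("top","scene"):
    c=camera(n); save(c,f"pics/{n}0.png"); np.savez(f"{n}0.npz",**c); print(n,c["K"],c["k1"],c["pose"])
E
```

```text
{'t': 0.0, 'joint_pos': array([ 1.26681685,  0.6900086 , -0.19449338,  1.56637181,  0.15730511,
        0.9024791 , -0.21508661]), 'qd': array([-0.00081515,  0.00020395, -0.00012199, -0.00061414,  0.00234439,
       -0.00165496, -0.00061941]), 'joint_efforts': array([-8.17689470e-04, -5.39598441e+01, -1.26666628e+00, -1.58543587e+01,
        9.12364747e-03,  9.37927718e-03,  4.02442282e-06]), 'tool_pos': array([ 0.20684243, -0.58908178,  0.23046075]), 'eef_rot': array([-3.09507831e+00, -5.27895277e-01,  7.24228475e-04]), 'ft_force': array([ 0.02439822, -0.65093229, -0.50604799]), 'torque': array([-0.01366675,  0.0134337 ,  0.00348349]), 'grip_force': 0.0, 'finger_gap': 0.0852343093088399} 0.0187
top [[426.20439275   0.         326.52480657]
 [  0.         426.20439275 202.09387601]
 [  0.           0.           1.        ]] -0.1159020129907957 [[-0.01107162  0.99389707 -0.10975442  0.45757073]
 [-0.99986477 -0.0096692   0.01330181 -0.01633684]
 [ 0.01215939  0.10988685  0.99386972  0.91632096]
 [ 0.          0.          0.          1.        ]]
scene [[477.07280171   0.         322.86052119]
 [  0.         477.07280171 197.70660084]
 [  0.           0.           1.        ]] -0.0785183698205244 [[ 0.86401829 -0.4056096   0.2982503   0.81003356]
 [ 0.50341596  0.70390111 -0.50109439 -0.42408343]
 [-0.00669003  0.58309868  0.81237379  0.78130598]
 [ 0.          0.          0.          1.        ]]
```

View pics/top0.png

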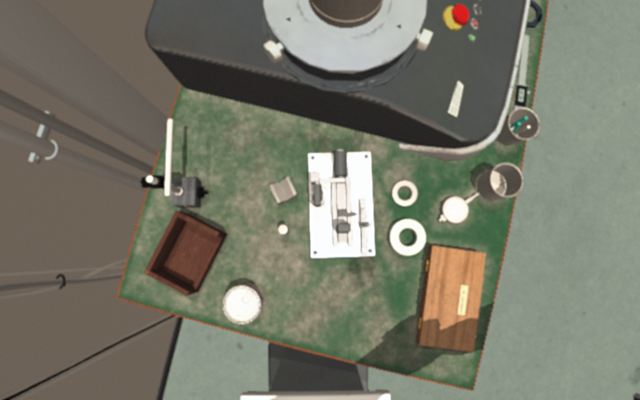

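View pics/scene0.png

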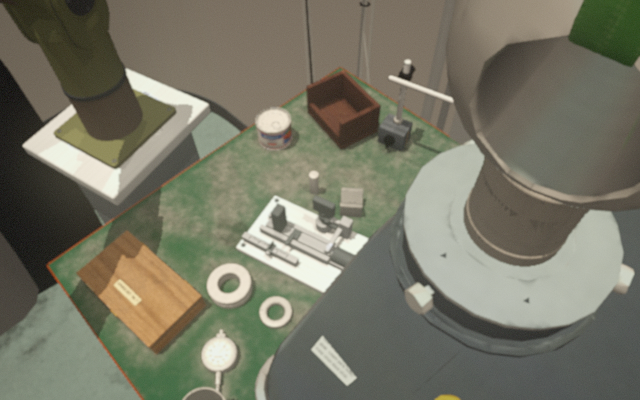

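The top view shows the white plate with corners near (308,153), (371,152), (375,255) and (312,258). The knob is near (316,190), the post near (343,228) and the index near (362,222). A large machine stands behind the fixture.

```bash
python3 - <<'E'
from h import *
c=dict(np.load("top0.npz")); P=world(c); im=c["image"].astype(int)
g=im.min(-1); 
m=(g>170)&(abs(P[...,2]-.012)<.012); m[:, :300]=0; m[:,385:]=0; m[:145]=0; m[265:]=0
r=cv2.minAreaRect(P[m][:,:2].astype(np.float32)); print("plate",r,m.sum())
sub=P[140:265,295:395]
for lo,hi in((.075,.11),(.05,.075)):
    k=(sub[...,2]>lo)&(sub[...,2]<hi); n,l,s,ce=cv2.connectedComponentsWithStats(k.astype(np.uint8))
    for i in range(1,n): 
        q=sub[l==i]
        if len(q)>5: print(lo,len(q),q.mean(0).round(4),q.min(0).round(3),q.max(0).round(3),(ce[i]+[295,140]).round(1))
# machine
for v,u in((100,340),(125,340),(140,340),(150,420),(120,200),(40,340),(20,340),(190,283),(228,283),(237,407),(193,404)): print(v,u,P[v,u].round(3))
cv2.imwrite("pics/t1.png",cv2.resize(c["image"][140:265,295:395,::-1],None,fx=4.8,fy=4.8,interpolation=cv2.INTER_CUBIC))
E
```

```text
plate ((0.5549173355102539, -0.059431225061416626), (0.22774316370487213, 0.1396966129541397), 1.145346760749817) 4093
0.075 147 [ 0.561  -0.0088  0.094 ] [ 0.542 -0.015  0.077] [ 0.582 -0.003  0.099] [316.9 195.8]
0.075 124 [ 0.4981 -0.0598  0.0888] [ 0.49  -0.073  0.085] [ 0.508 -0.047  0.093] [343.5 227.9]
0.05 94 [ 0.604  -0.0041  0.0563] [ 0.59  -0.011  0.052] [0.615 0.005 0.06 ] [314.6 177.2]
0.05 20 [ 0.5682 -0.0175  0.0533] [ 0.556 -0.021  0.051] [ 0.578 -0.015  0.056] [321.4 194.7]
0.05 10 [5.613e-01 2.000e-04 5.500e-02] [ 0.556 -0.001  0.05 ] [0.567 0.002 0.062] [312.7 198. ]
0.05 9 [ 0.4897 -0.0562  0.0597] [ 0.489 -0.065  0.051] [ 0.491 -0.048  0.074] [341.  232.9]
100 340 [ 0.713 -0.051  0.209]
125 340 [ 0.709 -0.057  0.072]
140 340 [ 0.697 -0.06  -0.002]
150 420 [ 0.656 -0.219  0.074]
120 200 [ 0.746  0.252 -0.   ]
40 340 [ 0.771 -0.048  0.313]
20 340 [ 0.793 -0.047  0.333]
190 283 [0.583 0.064 0.02 ]
228 283 [0.501 0.061 0.056]
237 407 [ 0.481 -0.202 -0.001]
193 404 [ 0.577 -0.198 -0.003]
```

View pics/t1.png

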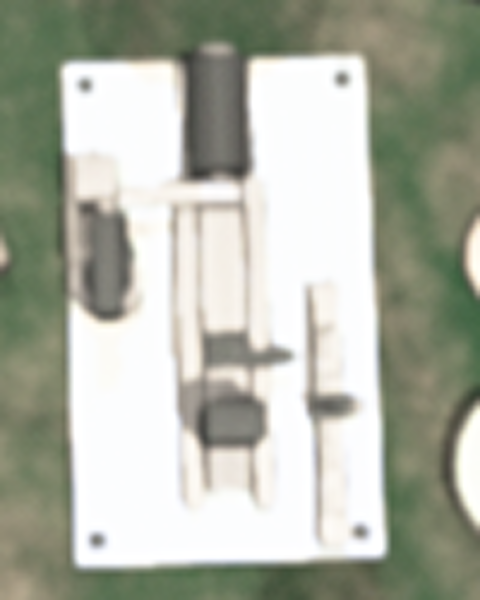

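The enlarged crop shows the knob bar along fixture x near crop (108,262), the post at (232,420), the pointer tip at about (290,355) and the index blade at about (335,405). The fixture yaw is about 1.1°. Next I'll check the path and measure the pointer and index.

```bash
cat >> h.py <<'E'
from scipy.spatial.transform import Rotation as R
def to(p,yaw):
    "tool-frame offset and turn (deg) from present pose to TCP p, tool down, x axis at yaw (deg)"
    s=get_state(); A=R.from_rotvec(s["eef_rot"]); B=R.from_euler("z",yaw,degrees=True)*R.from_euler("x",180,degrees=True)
    print("pos",s["tool_pos"].round(4),"off",A.inv().apply(np.array(p)-s["tool_pos"]).round(4),"ang",np.degrees((A.inv()*B).as_rotvec()).round(2),"F",s["ft_force"].round(1),"gap",round(s["finger_gap"],4),"q7",s["joint_pos"][6].round(2),"t",s["t"])
E
python3 - <<'E'
from h import *
to([.564,-.009,.23],1.1)
a=np.array([.207,-.59]);b=np.array([.564,-.009]);d=b-a;L=np.linalg.norm(d);d/=L
for n in("top","scene"):
    c=dict(np.load(n+"0.npz")); P=world(c).reshape(-1,3); q=P[:,:2]-a; s=q@d; t=abs(q@[-d[1],d[0]])
    k=(s>.15)&(s<L+.05)&(t<.1)&(P[:,2]>.02)
    print(n,P[k][:,2].max() if k.any() else None, P[k][np.argsort(-P[k][:,2])[:1]])
c=dict(np.load("top0.npz")); P=world(c); y=np.radians(1.145); o=np.array([.5599,-.0593])
def fx(q): q=q[...,:2]-o; return np.stack([q[...,0]*np.cos(y)+q[...,1]*np.sin(y),-q[...,0]*np.sin(y)+q[...,1]*np.cos(y)],-1)
F=fx(P); dark=c["image"].max(-1)<130
k=dark&(abs(F[...,1]+.045)<.012)&(F[...,0]>-.1)&(F[...,0]<0.02); print("index",F[k].mean(0),P[k][:,2].max(),k.sum())
k=dark&(F[...,1]<-.019)&(F[...,1]>-.033)&(F[...,0]>-.06)&(F[...,0]<0.02); print("pointer",F[k].mean(0),F[k].min(0),P[k][:,2],k.sum())
E
```

```text
pos [ 0.2069 -0.5891  0.2306] off [ 0.5292 -0.4289  0.0012] ang [-0.09  0.02 18.26] F [0.3 0.6 0.2] gap 0.0853 q7 -0.22 t 0.1
top 0.09863941488388106 [[ 0.57551622 -0.00913216  0.09863941]]
scene 0.0998350832663808 [[ 0.54929433 -0.0130367   0.09983508]]
index [-0.05225379 -0.0424893 ] 0.041684938961999984 20<stdin>:12: RuntimeWarning: Mean of empty slice.
  ret = um.true_divide(
Traceback (most recent call last):
ValueError: zero-size array to reduction operation minimum which has no identity
```

Call:
{"name": "arm_command", "arguments": {"series": [{"jaw":100,"offset":[0.045,-0.0365,0],"angular":[0,0,0]},{"jaw":100,"offset":[0.045,-0.0365,0],"angular":[0,0,0]},{"jaw":100,"offset":[0.045,-0.0365,0],"angular":[0,0,0]},{"jaw":100,"offset":[0.045,-0.0365,0],"angular":[0,0,0]},{"jaw":100,"offset":[0.045,-0.0365,0],"angular":[0,0,0]},{"jaw":100,"offset":[0.045,-0.0365,0],"angular":[0,0,0]},{"jaw":100,"offset":[0.045,-0.0365,0],"angular":[0,0,0]},{"jaw":100,"offset":[0.045,-0.0365,0],"angular":[0,0,0]}]}}

```text
t: 1.1
tool_pos: [0.4507, -0.1932, 0.2312]
eef_rot: [3.097, 0.528, -0.0]
ft_force: [1.3, -0.4, 0.2]
finger_gap: 0.0854
grip_force: 0.0
```

```bash
python3 -c "
from h import *
to([.53,-.03,.23],1.1)"
```

```text
pos [ 0.4507 -0.1932  0.2312] off [ 0.1289 -0.1277  0.0011] ang [0.000e+00 1.000e-02 1.825e+01] F [ 1.3 -0.4  0.2] gap 0.0854 q7 -1.05 t 1.1
```

Call:
{"name": "arm_command", "arguments": {"series": [{"jaw":100,"offset":[0.043,-0.0425,0],"angular":[0,0,0]},{"jaw":100,"offset":[0.043,-0.0425,0],"angular":[0,0,0]},{"jaw":100,"offset":[0.043,-0.0425,0],"angular":[0,0,0]},{"jaw":100,"offset":[0,0,0],"angular":[0,0,9.1]},{"jaw":100,"offset":[0,0,0],"angular":[0,0,9.1]},{"jaw":100,"offset":[0,0,0],"angular":[0,0,0]},{"jaw":100,"offset":[0,0,0],"angular":[0,0,0]},{"jaw":100,"offset":[0,0,0],"angular":[0,0,0]}]}}

```text
t: 2.1
tool_pos: [0.5294, -0.032, 0.2313]
eef_rot: [-3.141, -0.033, 0.0]
ft_force: [0.1, 0.3, 0.1]
finger_gap: 0.0851
grip_force: 0.0
```

```bash
python3 - <<'E'
from h import *
c=camera("wrist"); save(c,"pics/w0.png"); np.savez("w0.npz",**c); print(c["pose"].round(3))
to([.563,-.009,.063],1.1)
P=world(c)
k=(P[...,2]>.085)&(P[...,2]<.102); n,l,s,ce=cv2.connectedComponentsWithStats(k.astype(np.uint8))
for i in range(1,n):
    q=P[l==i]
    if len(q)>40: print(len(q),np.median(q,0).round(4),cv2.minAreaRect(q[:,:2].astype(np.float32)),ce[i].round(0))
E
```

```text
[[ 0.021  0.948  0.318  0.611]
 [-1.     0.02   0.006 -0.03 ]
 [-0.    -0.318  0.948  0.374]
 [ 0.     0.     0.     1.   ]]
pos [ 0.5294 -0.0321  0.2313] off [ 0.034  -0.0224  0.1683] ang [-0.   -0.    0.09] F [ 0.7 -0.2 -0.4] gap 0.0856 q7 -1.6 t 2.15
1778 [ 0.6571 -0.2417  0.0937] ((0.657206118106842, -0.2342013716697693), (0.14212241768836975, 0.012364115566015244), 74.8523178100586) [570.  34.]
797 [ 0.5652 -0.0078  0.0959] ((0.5641162991523743, -0.007585488259792328), (0.041615601629018784, 0.013220347464084625), 1.188797116279602) [286. 142.]
547 [ 0.5008 -0.0585  0.0899] ((0.5000066161155701, -0.058745745569467545), (0.01795095205307007, 0.025725282728672028), 2.2782957553863525) [343. 213.]
```

View pics/w0.png

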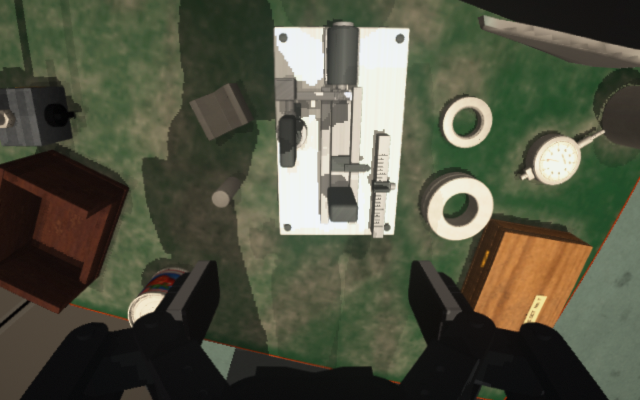

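The wrist view agrees: knob bar top near (286,142), post near (343,213), pointer near (365,167), and index blade near (383,186).

```bash
python3 - <<'E'
from h import *
to([.5641,-.0077,.066],1.3)
c=dict(np.load("w0.npz"));P=world(c); y=np.radians(1.3)
q=P[...,:2]-[.5,-.0588]; F=np.stack([q[...,0]*np.cos(y)+q[...,1]*np.sin(y),-q[...,0]*np.sin(y)+q[...,1]*np.cos(y)],-1)
for v in (160,164,167,170): print(v,[(u,(F[v,u]*1e3).round(1).tolist(),round(P[v,u,2]*1e3)) for u in range(362,372,2)])
for u in (380,384,388,392): print(u,[(v,(F[v,u]*1e3).round(1).tolist(),round(P[v,u,2]*1e3)) for v in range(178,194,2)])
cv2.imwrite("pics/w0c.png",cv2.resize(c["image"][140:220,320:410,::-1],None,fx=6,fy=6,interpolation=cv2.INTER_CUBIC))
E
```

```text
pos [ 0.5294 -0.0321  0.2313] off [ 0.0352 -0.0236  0.1653] ang [-0.   -0.   -0.11] F [ 0.7 -0.2 -0.4] gap 0.0856 q7 -1.6 t 2.15
160 [(362, [32.5, -26.1], 13), (364, [32.3, -28.4], 12), (366, [32.5, -30.4], 13), (368, [32.6, -32.6], 13), (370, [32.6, -34.8], 13)]
164 [(362, [33.6, -22.7], 37), (364, [33.4, -24.9], 36), (366, [27.9, -30.7], 13), (368, [28.0, -32.9], 13), (370, [27.8, -35.2], 12)]
167 [(362, [30.7, -22.7], 38), (364, [30.8, -24.7], 39), (366, [30.6, -26.9], 38), (368, [30.8, -28.8], 39), (370, [24.5, -35.3], 13)]Traceback (most recent call last):
  File "<stdin>", line 5, in <module>
ValueError: cannot convert float NaN to integer
```

Call:
{"name": "arm_command", "arguments": {"series": [{"jaw":50,"offset":[0.0176,-0.0118,0],"angular":[0,0,0]},{"jaw":50,"offset":[0.0176,-0.0118,0.025],"angular":[0,0,0]},{"jaw":50,"offset":[0,0,0.04],"angular":[0,0,0]},{"jaw":50,"offset":[0,0,0.03],"angular":[0,0,0]},{"jaw":50,"offset":[0,0,0.03],"angular":[0,0,0]},{"jaw":50,"offset":[0,0,0.02],"angular":[0,0,0]},{"jaw":50,"offset":[0,0,0.02],"angular":[0,0,0]},{"jaw":50,"offset":[0,0,0],"angular":[0,0,0]}], "squeeze": 40}}

```text
t: 3.15
tool_pos: [0.5631, -0.0077, 0.0651]
eef_rot: [-3.141, -0.032, 0.005]
ft_force: [-0.2, -0.4, 0.9]
finger_gap: 0.0426
grip_force: 0.0
```

```bash
python3 - <<'E'
from h import *
to([.5641,-.0077,.066],1.3)
c=dict(np.load("w0.npz"));P=world(c); y=np.radians(1.3)
q=P[...,:2]-[.5,-.0588]; F=np.stack([q[...,0]*np.cos(y)+q[...,1]*np.sin(y),-q[...,0]*np.sin(y)+q[...,1]*np.cos(y)],-1)
for u in (380,384,388,392): print(u,[(v,(np.append(F[v,u],P[v,u,2])*1e3).round(0).tolist()) for v in range(178,194,2)])
cv2.imwrite("pics/w0c.png",cv2.resize(c["image"][140:220,320:410,::-1],None,fx=6,fy=6,interpolation=cv2.INTER_CUBIC))
E
```

```text
pos [ 0.5631 -0.0077  0.0651] off [ 0.0009  0.0001 -0.0009] ang [-0.01  0.17 -0.13] F [-0.2 -0.4  0.9] gap 0.0426 q7 -1.66 t 3.15
380 [(178, [17.0, -44.0, 29.0]), (180, [15.0, -43.0, 31.0]), (182, [13.0, -44.0, 32.0]), (184, [11.0, -43.0, 34.0]), (186, [9.0, -44.0, 33.0]), (188, [8.0, -43.0, 38.0]), (190, [7.0, -42.0, 42.0]), (192, [2.0, -44.0, 31.0])]
384 [(178, [17.0, -48.0, 31.0]), (180, [14.0, -48.0, 29.0]), (182, [13.0, -48.0, 33.0]), (184, [11.0, -48.0, 33.0]), (186, [9.0, -48.0, 33.0]), (188, [8.0, -47.0, 39.0]), (190, [7.0, -46.0, 41.0]), (192, [2.0, -48.0, 33.0])]
388 [(178, [12.0, -56.0, 11.0]), (180, [13.0, -54.0, 25.0]), (182, [13.0, -52.0, 33.0]), (184, [11.0, -52.0, 32.0]), (186, [9.0, -52.0, 33.0]), (188, [8.0, -51.0, 38.0]), (190, [7.0, -50.0, 43.0]), (192, [2.0, -53.0, 32.0])]
392 [(178, [12.0, -61.0, 12.0]), (180, [9.0, -61.0, 11.0]), (182, [7.0, -61.0, 13.0]), (184, [10.0, -57.0, 31.0]), (186, [8.0, -57.0, 32.0]), (188, [6.0, -57.0, 33.0]), (190, [-2.0, -62.0, 12.0]), (192, [-5.0, -62.0, 12.0])]
```

View pics/w0c.png

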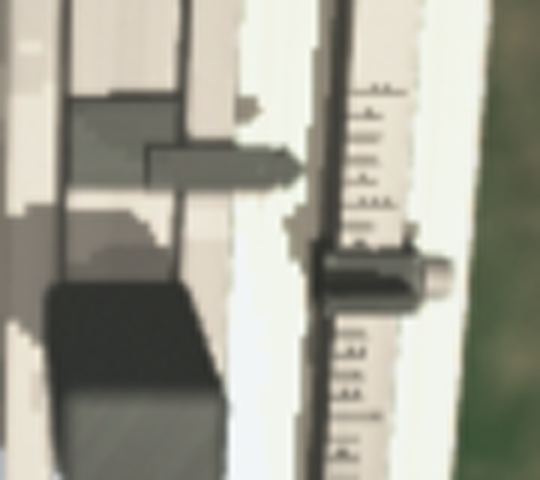

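The crop shows the pointer tip at about (300,167) and the blade at about (372,268). The blade sits 7 mm behind the post centre and the pointer 30 mm, so the pull is about 23 mm. Now I'll pinch the knob.

Call:
{"name": "arm_command", "arguments": {"series": [{"jaw":50,"offset":[0.001,0,0],"angular":[0,0,0]},{"jaw":0,"offset":[0,0,0],"angular":[0,0,0]},{"jaw":0,"offset":[0,0,0],"angular":[0,0,0]},{"jaw":0,"offset":[0,0,0],"angular":[0,0,0]},{"jaw":0,"offset":[0,0,0],"angular":[0,0,0]},{"jaw":0,"offset":[0,0,0],"angular":[0,0,0]},{"jaw":0,"offset":[0,0,0],"angular":[0,0,0]},{"jaw":0,"offset":[0,0,0],"angular":[0,0,0]}], "squeeze": 50}}

```text
t: 4.15
tool_pos: [0.5658, -0.0085, 0.0673]
eef_rot: [3.14, 0.031, 0.003]
ft_force: [-1.7, -1.0, 6.7]
finger_gap: 0.0121
grip_force: 50.3
```

Call:
{"name": "arm_command", "arguments": {"series": [{"jaw":0,"offset":[0,0,-0.002],"angular":[0,0,0]},{"jaw":0,"offset":[0,0,0],"angular":[0,0,-10]},{"jaw":0,"offset":[0,0,0],"angular":[0,0,-10]},{"jaw":0,"offset":[0,0,0],"angular":[0,0,-10]},{"jaw":0,"offset":[0,0,0],"angular":[0,0,-10]},{"jaw":0,"offset":[0,0,0],"angular":[0,0,-10]},{"jaw":0,"offset":[0,0,0],"angular":[0,0,-10]},{"jaw":0,"offset":[0,0,0],"angular":[0,0,-9]}]}}

```text
t: 5.15
tool_pos: [0.5644, -0.0065, 0.0674]
eef_rot: [-2.564, -1.812, 0.001]
ft_force: [-1.3, 2.6, -7.6]
finger_gap: 0.0121
grip_force: 51.8
```

```bash
python3 -c "
from h import *
to([.5641,-.0077,.067],70)
print(get_state()['torque'].round(2))"
```

```text
pos [ 0.5644 -0.0065  0.0674] off [-0.0012  0.0001  0.0004] ang [-0.12 -0.03  0.52] F [-1.3  2.6 -7.6] gap 0.0121 q7 -0.89 t 5.15
[ 0.28 -0.01 -0.49]
```

Call:
{"name": "arm_command", "arguments": {"series": [{"jaw":40,"offset":[0,0,0],"angular":[0,0,0]},{"jaw":40,"offset":[0,0,0],"angular":[0,0,0]},{"jaw":40,"offset":[0,0,0],"angular":[0,0,0]},{"jaw":40,"offset":[0,0,-0.02],"angular":[0,0,0]},{"jaw":40,"offset":[0,0,-0.04],"angular":[0,0,0]},{"jaw":60,"offset":[0,0,-0.05],"angular":[0,0,0]},{"jaw":60,"offset":[0,0,-0.04],"angular":[0,0,-10]},{"jaw":60,"offset":[0,0,0],"angular":[0,0,-10]}]}}

```text
t: 6.15
tool_pos: [0.5674, -0.0069, 0.2221]
eef_rot: [2.21, 2.226, 0.008]
ft_force: [0.4, 0.3, -0.1]
finger_gap: 0.0513
grip_force: 0.0
```

```bash
python3 - <<'E'
from h import *
to([.500,-.0588,.057],91.3)
for n in ("wrist","top"):
    c=camera(n); save(c,f"pics/{n}1.png"); P=world(c)
    k=(P[...,2]>.082)&(P[...,2]<.102)&(abs(P[...,0]-.53)<.06)&(abs(P[...,1]+.03)<.06); N,l,s,ce=cv2.connectedComponentsWithStats(k.astype(np.uint8))
    for i in range(1,N):
        q=P[l==i]
        if len(q)>40: print(n,len(q),cv2.minAreaRect(q[:,:2].astype(np.float32)),ce[i].round(0))
E
```

```text
pos [ 0.5674 -0.0069  0.2221] off [-0.0514 -0.069   0.1646] ang [ 0.43  0.   -0.89] F [ 0.4  0.3 -0.1] gap 0.0513 q7 -0.5 t 6.15
wrist 791 ((0.5637913942337036, -0.00759219191968441), (0.04147067666053772, 0.013293759897351265), 69.82598876953125) [308. 186.]
wrist 516 ((0.5000259280204773, -0.05834193527698517), (0.01757209375500679, 0.025124214589595795), 1.2372913360595703) [238. 238.]
```

View pics/wrist1.png

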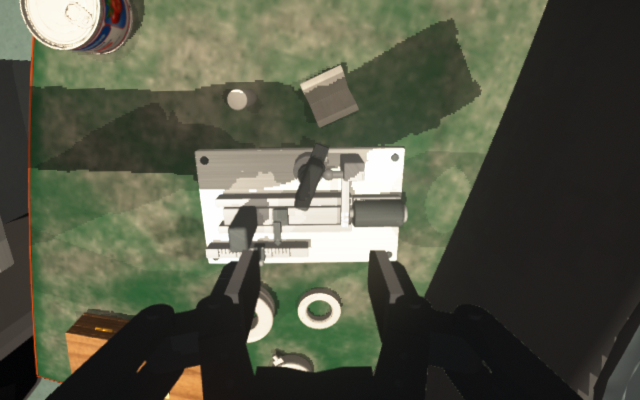

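The wrist view shows the knob bar at about (311,177), turned 68.5° (about 1.2 rad). The slide is home, with the post near (238,238). Next I'll go to the post and grip it front to back.

Call:
{"name": "arm_command", "arguments": {"series": [{"jaw":60,"offset":[-0.026,-0.0345,0],"angular":[0,0,0]},{"jaw":60,"offset":[-0.0255,-0.0345,0],"angular":[0.4,0,-0.9]},{"jaw":60,"offset":[0,0,0.04],"angular":[0,0,0]},{"jaw":60,"offset":[0,0,0.04],"angular":[0,0,0]},{"jaw":60,"offset":[0,0,0.04],"angular":[0,0,0]},{"jaw":60,"offset":[0,0,0.03],"angular":[0,0,0]},{"jaw":60,"offset":[0,0,0.013],"angular":[0,0,0]},{"jaw":60,"offset":[0,0,0],"angular":[0,0,0]}]}}

```text
t: 7.25
tool_pos: [0.4948, -0.0591, 0.0548]
eef_rot: [-2.198, -2.237, 0.01]
ft_force: [-0.5, -0.8, -0.2]
finger_gap: 0.0518
grip_force: 0.0
```

```bash
python3 -c "
from h import *
to([.500,-.0588,.058],91.3)"
```

```text
pos [ 0.4948 -0.0591  0.0548] off [ 0.0002  0.0052 -0.0032] ang [-0.48  0.02 -0.31] F [-0.5 -0.8 -0.2] gap 0.0518 q7 -0.68 t 7.25
```

Call:
{"name": "arm_command", "arguments": {"series": [{"jaw":60,"offset":[0,0.005,-0.003],"angular":[-0.4,0,0]},{"jaw":60,"offset":[0,0,0],"angular":[0,0,0]},{"jaw":0,"offset":[0,0,0],"angular":[0,0,0]},{"jaw":0,"offset":[0,0,0],"angular":[0,0,0]},{"jaw":0,"offset":[0,0,0],"angular":[0,0,0]},{"jaw":0,"offset":[0,0,0],"angular":[0,0,0]},{"jaw":0,"offset":[0,0,0],"angular":[0,0,0]},{"jaw":0,"offset":[0,0,0],"angular":[0,0,0]}], "squeeze": 60}}

```text
t: 8.25
tool_pos: [0.4998, -0.0593, 0.0588]
eef_rot: [2.201, 2.242, -0.001]
ft_force: [-1.5, -1.2, 6.2]
finger_gap: 0.0171
grip_force: 58.7
```

Call:
{"name": "arm_command", "arguments": {"series": [{"jaw":0,"offset":[0,-0.005,0],"angular":[0,0,0]},{"jaw":0,"offset":[0,-0.006,0],"angular":[0,0,0]},{"jaw":0,"offset":[0,-0.006,0],"angular":[0,0,0]},{"jaw":0,"offset":[0,-0.005,0],"angular":[0,0,0]},{"jaw":0,"offset":[0,-0.002,0],"angular":[0,0,0]},{"jaw":0,"offset":[0,0,0],"angular":[0,0,0]},{"jaw":0,"offset":[0,0,0],"angular":[0,0,0]},{"jaw":0,"offset":[0,0,0],"angular":[0,0,0]}]}}

```text
t: 9.25
tool_pos: [0.4796, -0.0597, 0.0587]
eef_rot: [2.199, 2.238, 0.007]
ft_force: [6.6, -2.5, 0.5]
finger_gap: 0.0172
grip_force: 58.8
```

```bash
python3 - <<'E'
from h import *
to([.477,-.0593,.0588],91.3)
c=camera("wrist"); np.savez("w2.npz",**c); s=camera("scene"); np.savez("s2.npz",**s)
cv2.imwrite("pics/a2.png",np.vstack([c["image"][:,:,::-1][100:400],cv2.resize(s["image"][180:290,220:380,::-1],(640,280),interpolation=cv2.INTER_CUBIC)]))
E
```

```text
pos [ 0.4796 -0.0597  0.0587] off [ 0.0004 -0.0026 -0.0001] ang [ 0.35 -0.02 -0.27] F [ 6.6 -2.5  0.5] gap 0.0172 q7 -0.71 t 9.25
```

View pics/a2.png

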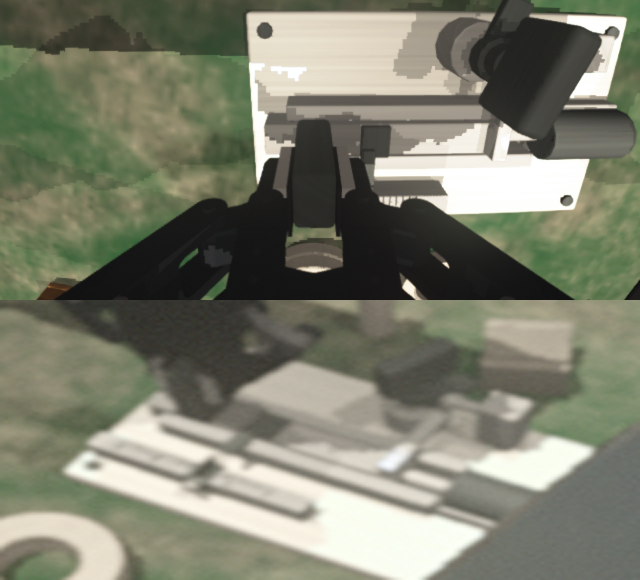

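The wrist view shows the post between the fingers, and the scene view shows the pointer close to the index near (205,470). The measured travel is 20.2 mm, so I'll add 3 mm.

Call:
{"name": "arm_command", "arguments": {"series": [{"jaw":0,"offset":[0,-0.002,0],"angular":[0,0,0]},{"jaw":0,"offset":[0,-0.001,0],"angular":[0,0,0]},{"jaw":0,"offset":[0,0,0],"angular":[0,0,0]},{"jaw":0,"offset":[0,0,0],"angular":[0,0,0]},{"jaw":0,"offset":[0,0,0],"angular":[0,0,0]},{"jaw":0,"offset":[0,0,0],"angular":[0,0,0]},{"jaw":0,"offset":[0,0,0],"angular":[0,0,0]},{"jaw":0,"offset":[0,0,0],"angular":[0,0,0]}]}}

```text
t: 10.35
tool_pos: [0.477, -0.0597, 0.0588]
eef_rot: [2.198, 2.238, 0.008]
ft_force: [7.0, -1.3, -1.3]
finger_gap: 0.0173
grip_force: 58.7
```

```bash
python3 - <<'E'
from h import *
to([.477,-.0593,.0588],91.3)
w=camera("wrist");P=world(w); y=np.radians(1.3)
def fr(P):
    q=P[...,:2]-[.5,-.0588]; return np.stack([q[...,0]*np.cos(y)+q[...,1]*np.sin(y),-q[...,0]*np.sin(y)+q[...,1]*np.cos(y)],-1)
F=fr(P); k=(abs(P[...,2]-.09)<.004)&(abs(F[...,1])<.014)&(abs(F[...,0]+.023)<.013); print("post top",np.median(F[k],0),F[k].min(0),F[k].max(0),k.sum())
s=camera("scene");S=world(s);G=fr(S)
for nm,y0,y1,z0,z1 in(("pointer",-.033,-.024,.032,.042),("blade",-.053,-.038,.037,.046)):
    k=(G[...,1]>y0)&(G[...,1]<y1)&(S[...,2]>z0)&(S[...,2]<z1)&(abs(G[...,0])<.05); q=G[k]; print(nm,k.sum(),(q*1e3).round(0).tolist()[:25], np.median(q,0), np.argwhere(k).mean(0) if k.any() else 0)
cv2.imwrite("pics/s3.png",cv2.resize(s["image"][220:275,230:310,::-1],None,fx=8,fy=8,interpolation=cv2.INTER_CUBIC))
E
```

```text
pos [ 0.477  -0.0597  0.0588] off [ 0.0004  0.     -0.    ] ang [ 0.38 -0.02 -0.27] F [ 7.  -1.3 -1.3] gap 0.0173 q7 -0.71 t 10.35
post top [-0.02308581  0.00373003] [-0.03598706 -0.01305155] [-0.01006305  0.01370432] 2814
pointer 15 [[2.0, -24.0], [4.0, -26.0], [5.0, -25.0], [7.0, -24.0], [3.0, -29.0], [5.0, -28.0], [6.0, -27.0], [8.0, -26.0], [9.0, -25.0], [5.0, -29.0], [8.0, -27.0], [10.0, -26.0], [6.0, -31.0], [7.0, -29.0], [10.0, -30.0]] [ 0.00641339 -0.02673586] [237.26666667 275.06666667]
blade 19 [[6.0, -40.0], [7.0, -38.0], [6.0, -40.0], [7.0, -44.0], [8.0, -42.0], [8.0, -40.0], [5.0, -45.0], [8.0, -45.0], [8.0, -43.0], [6.0, -47.0], [7.0, -46.0], [8.0, -44.0], [6.0, -50.0], [8.0, -49.0], [8.0, -46.0], [8.0, -52.0], [7.0, -49.0], [12.0, -46.0], [7.0, -52.0]] [ 0.0073406  -0.04549395] [244.57894737 270.05263158]
```

View pics/s3.png

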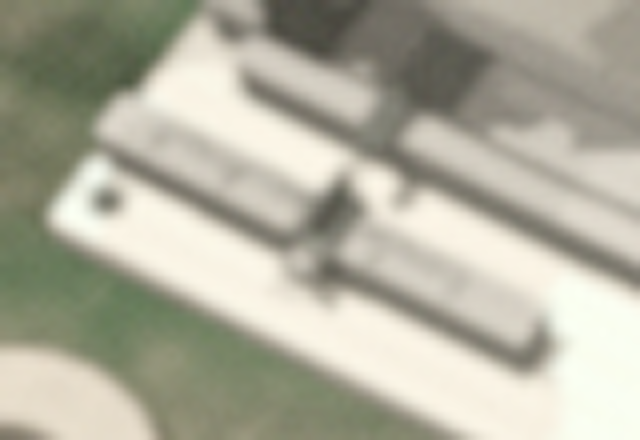

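The crop shows the pointer near (390,130), in line with the index blade near (335,205). The same frame gives 6.4 mm for the pointer and 7.3 mm for the blade. The knob is still turned, so I'm handing in.

```bash
python3 -c "
from bench import *
print(close_job())"
```

```text
the job is handed in; nothing more can be done
None
```

The job is handed in: the knob is turned to about 1.2 rad and the slide is pulled out about 23 mm, still held in the gripper with its pointer within about 1 mm of the index blade by my measurement (no verdict came back).

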